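Sort machine keys by length into sprung rows

TASK

Three square steel keys that differ only in length lie on the goods-in bench: sort them into the tray, each in the row its length fits. Push each along its row against the sprung slide until its tail is down behind the step and the slide's pointer rests in the shaded band, without ramming any slide to the end of its travel. Leave the other things on the bench where they are.

Things in the scene. Friction and masses are not known exactly. Their poses are not given: they have to be found in the camera images.
- key_p: one of three bright steel keys, square bars 18 x 18 mm, alike but for the length: 50, 63 and 80 mm, one of each, about 0.1 to 0.25 kg. Which one this is has to be seen or felt. Origin at its centre, x along its length; lies on the bench at the start
- key_q: one of three bright steel keys, square bars 18 x 18 mm, alike but for the length: 50, 63 and 80 mm, one of each, about 0.1 to 0.25 kg. Which one this is has to be seen or felt. Origin at its centre, x along its length; lies on the bench at the start
- key_r: one of three bright steel keys, square bars 18 x 18 mm, alike but for the length: 50, 63 and 80 mm, one of each, about 0.1 to 0.25 kg. Which one this is has to be seen or felt. Origin at its centre, x along its length; lies on the bench at the start
- row_a: grey row of the tray, 60 mm wide, 250 long. Origin at its underside (8 mm above the bench), mid-width, straight below the step's edge; x runs inward along the row, z up. Open deck from x -110 to 0 mm, top 9 mm above the origin; then a 5 mm step down to the floor (4 mm). Two walls, tops at 28 mm, flare from 30 mm apart at x 14 to 21 mm apart from x 32 on, the sprung slide between them
- slide_a (a joint): travel (m) of the sprung slide of row_a: 0 at rest, grows pushed in along the row's x, end stop 0.020; spring 1.5 N at 0, plus 0.25 N per mm. 0.010 with the right key seated (shaded band of the scale). Friction of pusher and slide holds a pressed key up at deck height: once its tail is 2 to 5 mm past the step, press or drag the tail down behind it before letting go, or the spring shoves it out
- face_a (a point): centre of the front face of row_a's slide (19 x 19 mm steel block, carries the pointer, moves with it). At rest it stands 40, 53 or 70 mm past the step in the row's x: the row takes the key 10 mm longer than that
- row_b: grey row of the tray, 60 mm wide, 250 long. Origin at its underside (8 mm above the bench), mid-width, straight below the step's edge; x runs inward along the row, z up. Open deck from x -110 to 0 mm, top 9 mm above the origin; then a 5 mm step down to the floor (4 mm). Two walls, tops at 28 mm, flare from 30 mm apart at x 14 to 21 mm apart from x 32 on, the sprung slide between them
- slide_b (a joint): travel (m) of the sprung slide of row_b: 0 at rest, grows pushed in along the row's x, end stop 0.020; spring 1.5 N at 0, plus 0.25 N per mm. 0.010 with the right key seated (shaded band of the scale). Friction of pusher and slide holds a pressed key up at deck height: once its tail is 2 to 5 mm past the step, press or drag the tail down behind it before letting go, or the spring shoves it out
- face_b (a point): centre of the front face of row_b's slide (19 x 19 mm steel block, carries the pointer, moves with it). At rest it stands 40, 53 or 70 mm past the step in the row's x: the row takes the key 10 mm longer than that
- row_c: grey row of the tray, 60 mm wide, 250 long. Origin at its underside (8 mm above the bench), mid-width, straight below the step's edge; x runs inward along the row, z up. Open deck from x -110 to 0 mm, top 9 mm above the origin; then a 5 mm step down to the floor (4 mm). Two walls, tops at 28 mm, flare from 30 mm apart at x 14 to 21 mm apart from x 32 on, the sprung slide between them
- slide_c (a joint): travel (m) of the sprung slide of row_c: 0 at rest, grows pushed in along the row's x, end stop 0.020; spring 1.5 N at 0, plus 0.25 N per mm. 0.010 with the right key seated (shaded band of the scale). Friction of pusher and slide holds a pressed key up at deck height: once its tail is 2 to 5 mm past the step, press or drag the tail down behind it before letting go, or the spring shoves it out
- face_c (a point): centre of the front face of row_c's slide (19 x 19 mm steel block, carries the pointer, moves with it). At rest it stands 40, 53 or 70 mm past the step in the row's x: the row takes the key 10 mm longer than that
- bolt: bystander: dark steel bolt standing on its head, 26 mm across and 45 mm tall, origin under its centre
- tape_roll: bystander: cardboard roll 80 mm across, 25 mm tall, lying flat, origin under its centre
- mug: bystander: white mug, 76 mm across, 90 mm tall, handle at its +y, origin under its centre
- stapler: bystander: black stapler 130 x 36 x 52 mm, length along its x, origin under its centre
- eraser: bystander: grey board eraser 110 x 45 x 30 mm, length along its x, origin under its centre
Things that resemble listed ones, but are neither listed nor needed, are in the scene too. What is shaped like the key_q but purple is not meant.

How it is judged (in metres and radians):
At the end, for the whole second after the job is handed in: Each key flat in the row that fits it: along the row -2 to +3 mm from seated (tail against the step), within 5 mm of the middle line and 0.15 rad of its direction, centre less than 1.5 mm above seated height (13 mm above the row origin), at rest; each slide reads 7.5 to 13 mm (x of key_p in the frame of row_b between 0.038 and 0.043 m and y of key_p in the frame of row_b between -0.005 and 0.005 m and z of key_p in the frame of row_b between 0.01 and 0.0145 m and angle between the x axis of key_p and the x axis of row_b, either way round below 0.15 rad and value of joint slide_b between 0.0075 and 0.013 m and linear speed of each of key_p, key_q, key_r below 0.01 m/s and x of key_q in the frame of row_c between 0.023 and 0.028 m and y of key_q in the frame of row_c between -0.005 and 0.005 m and z of key_q in the frame of row_c between 0.01 and 0.0145 m and angle between the x axis of key_q and the x axis of row_c, either way round below 0.15 rad and value of joint slide_c between 0.0075 and 0.013 m and x of key_r in the frame of row_a between 0.0295 and 0.0345 m and y of key_r in the frame of row_a between -0.005 and 0.005 m and z of key_r in the frame of row_a between 0.01 and 0.0145 m and angle between the x axis of key_r and the x axis of row_a, either way round below 0.15 rad and value of joint slide_a between 0.0075 and 0.013 m); the robot touches nothing.
It fails at once if a slide is rammed to the end of its travel (past 18.5 mm) (value of joint any of slide_a, slide_b, slide_c above 0.0185 m).
It fails at once if a bystander (bolt, tape roll, mug, stapler, eraser) is moved more than 20 mm (distance of any of bolt, tape_roll, mug, stapler, eraser from where it was at the start of the episode above 0.02 m).
It also fails if it takes over 72 s, if anything falls off the work surface, if the arm or the gripper's body presses on something with over 40 N, if the wrist force passes 120 N, or if a joint passes its speed limit or range.

ROBOT

A 6-joint arm with a two-finger parallel gripper is mounted at the origin on the work surface. World frame = base frame: x ahead of the robot, y to its left, z up, the work surface at z = 0. Lengths are in mm, angles in rad, forces in N, time in s.
With the tool pointing down it reaches from about 350 to 975 mm from the base axis. Payload 7.1 kg.
Tool frame: the origin (TCP) lies midway between the tips of the shut fingers; the grasp point (between the pads) lies 19 mm behind it (ctrl.grip_point_offset is the distance from the TCP to the grasp point, in mm); z points along the fingers, y is the line along which they close (so a half turn about z gives the same grasp; the last joint's range is limited). The gripper opens to 88 mm and grips with 3 to 60 N. Pads are 20 mm wide; open, the fingers measure 115 mm over their backs; the gripper's body (75 mm by 178 mm) begins 61 mm behind the grasp point.
Start: joints at [1.121, 0.423, 1.63, -0, 1.089, -0.019], TCP at [260.966, 567.892, 222.675] pointing down, gripper open.
Joint ranges: [-3, 3], [-0.9, 2.11], [0.09, 2.58], [-1.31, 4.45], [0.11, 2.69], [-2.54, 2.54]. Speed limits (rad/s): [2.39, 2.39, 3.01, 3.14, 3.14, 3.14].

INTERFACE

Orientations are given as a rotation vector (axis times angle).
In Python, from workcell import get_obs, optics, close_job, spotter, ctrl gives the robot as it stands. The module is installed in compiled form; this text tells all that it offers.
- The arm moves only by the tool move_arm, never from a script. Its argument "rows" is a list of rows, each a list of 5 numbers: the shift along the tool's x, y, z in cm, then the turn about the tool's z in degrees, then the opening in per cent of the stroke, from 0 (shut) to 100 (fully open). A call has 1 to 10 rows; each row shifts and turns the commanded pose from where the row before left it, along the tool's axes as they then stand; what a row does not reach is not made up. A row lasts 1/8 s, in which the tool goes at most 62.5 mm and 10.7 degrees, less where a joint would pass 70% of its speed; a pose out of reach is approached as far as the arm can. A call with a gripper value outside its range is refused whole. The fingers move at their own pace and stop on an object; the grip force is fixed at half the most. Time passes only in rows, so rows that do not move let the fingers close. It gives the time, the measured TCP pose, the force, the opening and the grip force at its end, in the units of the state.
- get_obs(): the state, without advancing time (a new reading comes with each control period).
- optics.get_image(name): name is "scene" or "side" or "wrist"; returns the picture (400x640x3 uint8, blue, green, red); there is no depth.
- optics.calibration(name): a dict with "camera_matrix" (3x3 intrinsics, pixels), "distortion" ([k1, k2, p1, p2, k3] as OpenCV has them; the pictures are not rectified), "xyz" and "orientation" of the camera in the world. Camera axes: x right, y down, z forward; pixel columns grow to the right and rows downward; lengths in mm; the calibration is good to about 2 mm. A picture is of the moment at which its call begins: read the wrist's pose just before it. calibration takes no time and is no camera call; for the wrist camera it gives the pose at the moment of the call.
- close_job(): hands the job in; it is judged then, once.
Trained networks look in the newest picture that a camera, given by its name, has taken for a name from the list of things; names that differ only in an ending like _2 or _b are one class to them, and where a whole thing is asked for, a point or a joint stands for the part that bears it (a point fixed in the world has none). Each returns a list of dicts, best first, with "conf" (0 to 1); they miss things now and then, are a little off and sometimes report something else, mostly with a low value. They report only what shows in the picture. A call takes as long as a camera call. They do not tell look-alikes from the thing itself.
- spotter.find_in(camera, label): "point" ([column, row] in pixels, amid what is visible of it).
- spotter.regions_of(camera, label): "region" (400x640 bool, what is visible of it) and "point" ([column, row] in pixels, amid what is visible of it).
The state is a dict: "t": time; "qpos": joint angles; "qvel": joint speeds; "joint_torque": joint torques, N m; "ee_pos": TCP position; "orientation": TCP orientation; "ft_force": force on the tool from outside, world axes, zero at the start; "moment": the same for the moment, N m; "width": finger opening in mm; "grasp_force": force on a finger pad.
Only numpy, scipy, OpenCV 4.12 (cv2) and the standard library are available. Lean on these libraries where they do the work, as an engineer would, in place of code of your own. Each camera call takes 0.05 s, during which the arm holds its last target. There are 200 camera calls.

## Working session

There is one attempt and no reset: what is moved stays moved. The work goes in short steps, Python scripts to look and compute and a tool call to move; the robot and the scene stay as the last step left them, time stands still between calls to the robot, and variables do not carry over. Pictures are saved under pics/ and viewed, at most 10 in all, crops included, and the job is handed in when it is done.

Besides the shell and the picture viewer there is one more tool, called after "Call:" as name([rows], argument=value, ...), one row to a line, values as JSON. move_arm: Moves the arm, as the interface text tells. Its arguments: {"type":"object","properties":{"rows":{"type":"array","items":{"type":"array","items":{"type":"number"}}}},"required":["rows"]}

```bash
mkdir -p pics; cat > h.py <<'E'
import numpy as np, cv2
from scipy.spatial.transform import Rotation as R
from workcell import get_obs, optics, close_job, spotter, ctrl
def rot(c):
    o=np.array(c['orientation'],float)
    return o if o.shape==(3,3) else R.from_rotvec(o).as_matrix()
def px2w(c,pts,z):
    p=cv2.undistortPoints(np.array(pts,float).reshape(-1,1,2),np.array(c['camera_matrix']),np.array(c['distortion'])).reshape(-1,2)
    d=np.c_[p,np.ones(len(p))]@rot(c).T; o=np.array(c['xyz'],float)
    return o+d*((z-o[2])/d[:,2:3])
def w2px(c,pts):
    Rm=rot(c).T; return cv2.projectPoints(np.array(pts,float).reshape(-1,3),cv2.Rodrigues(Rm)[0],-Rm@np.array(c['xyz'],float),np.array(c['camera_matrix']),np.array(c['distortion']))[0].reshape(-1,2)
E
python3 - <<'E'
from h import *
print(get_obs())
for n in ['scene','side','wrist']:
    c=optics.calibration(n); print(n,c)
    cv2.imwrite(f'pics/{n}0.png',optics.get_image(n))
    for l in ['key_p','row_a','face_a']:
        for d in spotter.find_in(n,l): print(n,l,np.round(d['point']),round(d['conf'],2),np.round(px2w(c,[d['point']],{'key_p':9,'row_a':20,'face_a':27}[l]))[0])
E
```

```text
{'t': 0.0, 'qpos': array([ 1.12098910e+00,  4.23870991e-01,  1.63071361e+00, -5.19229519e-06,
        1.08860832e+00, -1.89917432e-02]), 'qvel': array([ 9.53841853e-04, -3.87291526e-04, -1.21114184e-03, -1.49914615e-03,
       -8.50710514e-05, -7.29559129e-04]), 'joint_torque': array([-1.28585729e-03, -5.44628263e+01, -2.73665839e+01,  6.42849086e-02,
        2.29157845e-02, -9.46714340e-05]), 'ee_pos': array([260.72880591, 567.38156214, 221.87360698]), 'orientation': array([-6.71419729e-01, -3.06862948e+00,  2.44635676e-03]), 'ft_force': array([ 0.07011425,  0.36479509, -0.05912068]), 'moment': array([0.00640475, 0.02625035, 0.00838289]), 'grasp_force': 0.0, 'width': 87.531277014724}
scene {'camera_matrix': array([[432.2911559 ,   0.        , 316.64638577],
       [  0.        , 432.2911559 , 200.08782813],
       [  0.        ,   0.        ,   1.        ]]), 'distortion': array([-0.11965648,  0.        ,  0.        ,  0.        ,  0.        ]), 'xyz': array([926.18836348, 539.16755102, 854.43621845]), 'orientation': array([-0.71023087, -2.68062285,  1.01134241])}
scene key_p [277. 
[... 1195 characters left out ...]
[286. 366.] 0.83 [ 418. -448.    9.]
side key_p [339. 338.] 0.71 [ 520. -416.    9.]
side key_p [266. 226.] 0.57 [ 429. -108.    9.]
side key_p [245. 318.] 0.57 [ 359. -341.    9.]
side row_a [322. 155.] 0.89 [620. 126.  20.]
side row_a [309. 130.] 0.82 [612. 265.  20.]
side row_a [317. 142.] 0.64 [620. 197.  20.]
wrist {'camera_matrix': array([[357.5945414 ,   0.        , 318.26857955],
       [  0.        , 357.5945414 , 199.06678459],
       [  0.        ,   0.        ,   1.        ]]), 'distortion': array([-0.03098407,  0.        ,  0.        ,  0.        ,  0.        ]), 'xyz': array([196.83197472, 596.56049204, 383.67319131]), 'orientation': array([2.45260328, 1.57220931, 0.20606914])}
```

View pics/scene0.png

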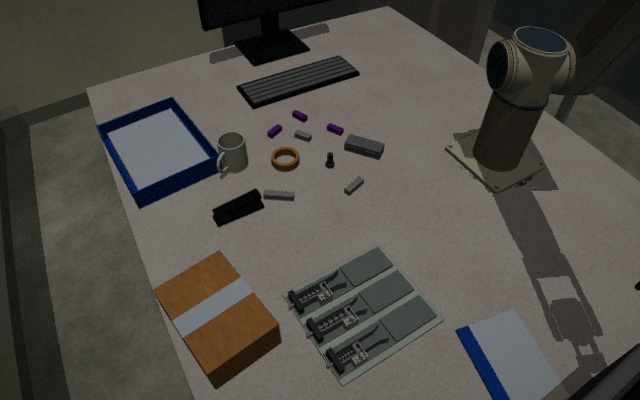

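View pics/side0.png

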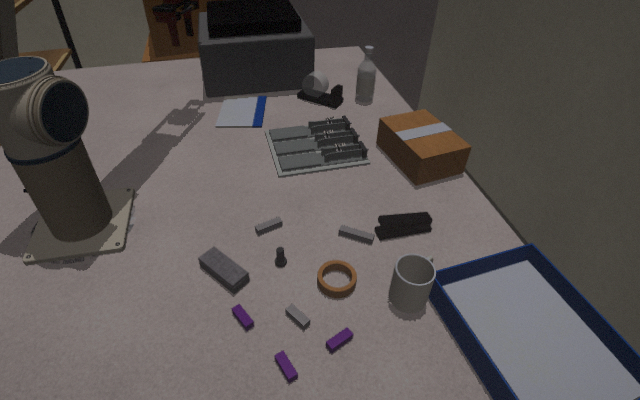

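Scene view: the three steel keys are at (279,195), (303,135) and (353,185). The purple look-alikes at (275,131), (300,116) and (335,128) are not meant. The tray has three rows at around (360,310).

```bash
python3 - <<'E'
from h import *
for n,K in [('scene',[(279,195),(303,135),(353,185)]),('side',[(356,234),(297,317),(268,226)])]:
    c=optics.calibration(n); im=optics.get_image(n)
    for d in spotter.regions_of(n,'key_p'):
        for k in K:
            if np.hypot(*(np.array(d['point'])-k))<8:
                ys,xs=np.nonzero(d['region']); 
                w=px2w(c,np.c_[xs,ys],13)[:,:2].astype(np.float32)
                (ctr,s,a)=cv2.minAreaRect(w); m=w.mean(0); u=np.linalg.svd(w-m,full_matrices=False)[2][0]
                print(n,k,round(d['conf'],2),len(xs),np.round(m),'rect',np.round(ctr),np.round(s),round(a,1),'pca ang',round(np.degrees(np.arctan2(u[1],u[0]))%180,1))
    if n=='scene':
        t=im[240:390,275:450]; k=im[110:210,250:375]
        t=cv2.resize(t,None,fx=4,fy=4,interpolation=cv2.INTER_CUBIC)
        cv2.imwrite('pics/tray1.png',cv2.convertScaleAbs(t,alpha=1.8))
        # tray light-grey outline corners guessed
        print(np.round(px2w(c,[(283,294),(377,247),(443,318),(345,382)],8)))
E
```

```text
scene (353, 185) 0.77 186 [440. -98.] rect [440. -98.] [75. 25.] 21.8 pca ang 21.9
scene (279, 195) 0.61 276 [ 630. -166.] rect [ 630. -166.] [32. 82.] 54.5 pca ang 143.7
scene (303, 135) 0.61 123 [ 461. -347.] rect [ 461. -347.] [34. 56.] 29.0 pca ang 109.3
[[750.  97.   8.]
 [497.  95.   8.]
 [480. 320.   8.]
 [734. 329.   8.]]
side (297, 317) 0.9 310 [ 455. -360.] rect [ 455. -359.] [23. 56.] 30.4 pca ang 120.2
side (356, 234) 0.8 369 [ 624. -180.] rect [ 624. -179.] [33. 83.] 54.5 pca ang 142.2
side (268, 226) 0.62 283 [ 435. -113.] rect [ 436. -113.] [68. 34.] 20.8 pca ang 21.8
```

View pics/tray1.png

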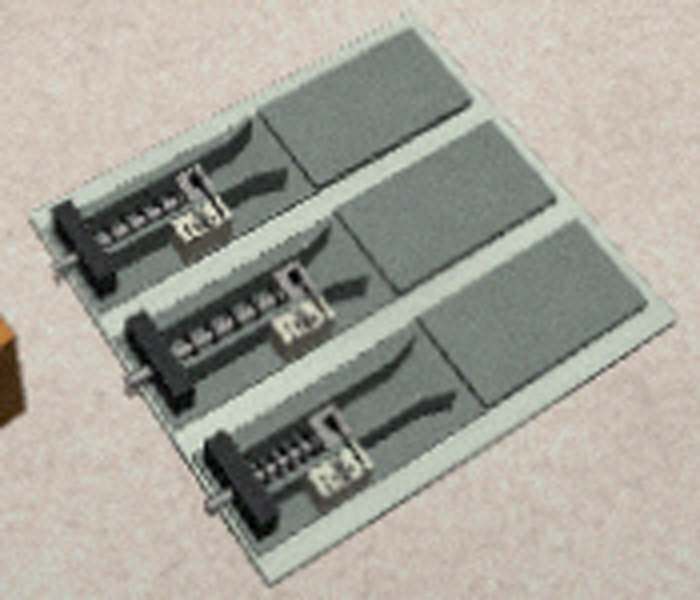

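```bash
cat >> h.py <<'E'
def pose():
    o=get_obs(); Rm=R.from_rotvec(o['orientation']).as_matrix(); return np.array(o['ee_pos']),Rm
def yaw(Rm): return np.degrees(np.arctan2(Rm[1,0],Rm[0,0]))
def plan(x,y,z,yw):
    p,Rm=pose(); t=-((yw-yaw(Rm)+180)%360-180)   # turn first, then shift
    R2=R.from_euler('z',yw,degrees=True).as_matrix()@np.diag([1,-1,-1])
    d=R2.T@(np.array([x,y,z])-p)/10
    print('turn',round(t,1),'then shift cm',np.round(d,2))
E
python3 - <<'E'
from h import *
p,Rm=pose(); c=optics.calibration('wrist'); C=rot(c)
print(yaw(Rm), 'cam off tool',Rm.T@(c['xyz']-p),'fwd tool',Rm.T@C[:,2],'right',Rm.T@C[:,0])
plan(560,212,240,183)
E
```

```text
155.31847551302891 cam off tool [  70.23842168   -0.69124753 -161.12401002] fwd tool [-2.59162614e-01 -6.93715306e-04  9.65833453e-01] right [-5.31276983e-05  9.99999751e-01  7.03999657e-04]
turn -27.7 then shift cm [-28.   -37.11  -1.73]
```

Call:
move_arm([
  [0,0,0,-9,100],
  [0,0,0,-9,100],
  [0,0,0,-9.7,100],
  [-4,-5.3,0,0,100],
  [-4,-5.3,0,0,100],
  [-4,-5.3,0,0,100],
  [-4,-5.3,0,0,100],
  [-4,-5.3,0,0,100],
  [-4,-5.3,-1,0,100],
  [-4,-5.3,-1,0,100],
])

```text
t: 2.05
ee_pos: [542.8, 232.4, 241.7]
orientation: [-0.083, 3.14, 0.0]
ft_force: [-0.3, 0.3, -0.7]
width: 87.9
grasp_force: 0.0
```

Call:
move_arm([
  [0,0,0,0,100],
  [0,0,0,0,100],
])

```text
t: 2.3
ee_pos: [541.3, 234.1, 241.1]
orientation: [0.081, -3.14, -0.0]
ft_force: [-0.4, 0.4, 0.2]
width: 88.1
grasp_force: 0.0
```

```bash
python3 - <<'E'
from h import *
p,Rm=pose(); print(p,yaw(Rm),get_obs()['t'])
c=optics.calibration('wrist'); im=optics.get_image('wrist'); cv2.imwrite('pics/w1.png',im)
np.save('w1.npy',np.array([c],dtype=object),allow_pickle=True)
for d in spotter.find_in('wrist','row_a')+spotter.find_in('wrist','face_a'): print(np.round(d['point']),round(d['conf'],2),np.round(px2w(c,[d['point']],17))[0])
E
```

```text
[541.25801175 234.0690446  241.07448814] -177.03941100792397 2.3
[355. 211.] 0.88 [585. 277.  17.]
[294. 210.] 0.87 [588. 208.  17.]
[228. 190.] 0.58 [568. 134.  17.]
[293. 274.] 0.9 [667. 209.  17.]
[355. 291.] 0.87 [686. 285.  17.]
[230. 287.] 0.72 [689. 134.  17.]
[292. 207.] 0.54 [584. 206.  17.]
```

View pics/w1.png

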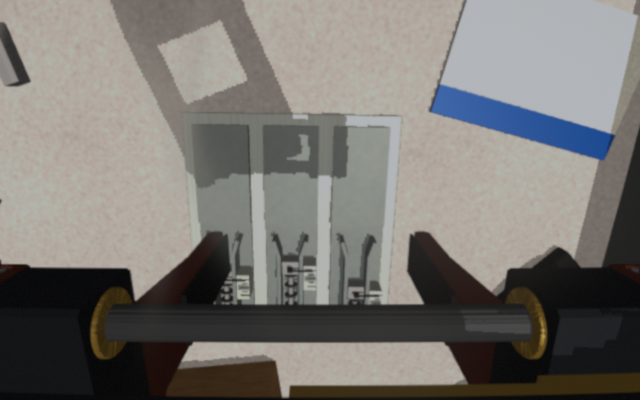

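Wrist view: the tray decks lie at cols 190–390, rows 123–235, with the walls and slides below them and the steps around row 232. I'll move in closer.

Call:
move_arm([
  [0,0.7,3,0,100],
  [0,0.7,3,0,100],
  [0,0.6,3,0,100],
  [0,0,0,0,100],
  [0,0,0,0,100],
])

```text
t: 3.08
ee_pos: [540.6, 254.9, 152.2]
orientation: [-0.085, 3.14, 0.0]
ft_force: [0.7, -0.1, -0.1]
width: 87.6
grasp_force: 0.0
```

```bash
python3 - <<'E'
from h import *
p,Rm=pose(); print(p,yaw(Rm),get_obs()['t'])
c=optics.calibration('wrist'); im=optics.get_image('wrist'); cv2.imwrite('w2raw.png',im)
np.save('w2.npy',np.array([c],dtype=object),allow_pickle=True)
# rectify to top view at z=17, 3 px/mm, x 480..720 down , y 100..320 right
xs=np.arange(480,720,.4); ys=np.arange(95,325,.4)
Y,X=np.meshgrid(ys,xs); q=w2px(c,np.c_[X.ravel(),Y.ravel(),np.full(X.size,17.)]).astype(np.float32)
o=cv2.remap(im,q[:,0].reshape(X.shape),q[:,1].reshape(X.shape),cv2.INTER_CUBIC)
cv2.imwrite('pics/top2.png',cv2.convertScaleAbs(o,alpha=1.5)); print(o.shape)
E
```

```text
[540.64837309 254.87939598 152.17835019] -176.90911837728817 3.075
(600, 575, 3)
```

View pics/top2.png

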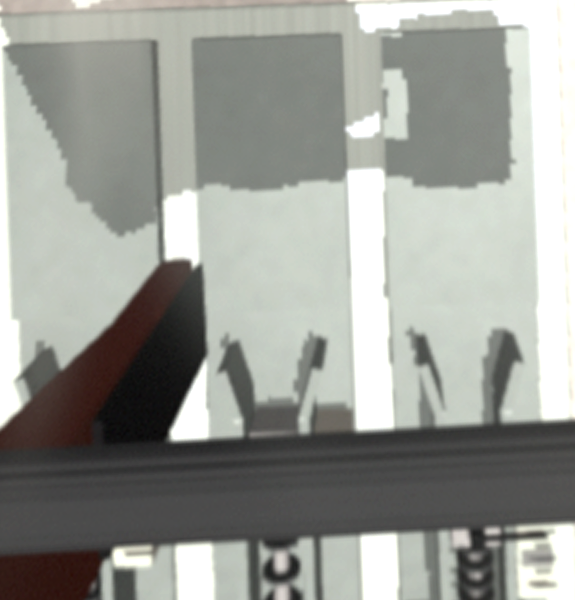

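Rectified view: decks run from x≈494 with edges at y≈172/232 (middle row), and the yaw is about +2°. I'll fit this accurately.

```bash
cat > fit.py <<'E'
from h import *
from scipy.optimize import minimize
from scipy.ndimage import map_coordinates
def fit(im,c,x0,dx=(-105,-20),rows=(-1,0,1),steps=True):
    g=cv2.GaussianBlur(im,(0,0),1.0).astype(float).mean(2); g=np.log(g+5)
    def lines(v):
        X,Y,a,P=v; L=[]; ca,sa=np.cos(a),np.sin(a)
        def W(lx,ly,z): return np.c_[X+ca*lx-sa*ly,Y+sa*lx+ca*ly,np.full(len(lx),z)]
        for k in rows:
            s=np.linspace(*dx,60)
            for e in(-30,30): L.append((W(s,np.full(60,k*P+e),17.),W(s,np.full(60,k*P+e+np.sign(e)*1.5),17.),W(s,np.full(60,k*P+e-np.sign(e)*1.5),17.)))
            s=np.linspace(-27,27,60)+k*P
            L.append((None,W(np.full(60,-111.5),s,17.),W(np.full(60,-108.5),s,17.)))
        return L
    def f(v):
        t=0
        for _,a,b in lines(v):
            qa,qb=w2px(c,a),w2px(c,b)
            d=map_coordinates(g,[qa[:,1],qa[:,0]],order=1)-map_coordinates(g,[qb[:,1],qb[:,0]],order=1)
            t-=np.clip(d,-.1,.4).mean()
        return t+((v[3]-75)/3)**2*.05
    best=min((minimize(f,np.array(x0)+np.array(o+(0,0)),method='Nelder-Mead',options=dict(initial_simplex=np.array(x0)+np.array(o+(0,0))+np.vstack([np.zeros(4),np.diag([4,4,.03,1.5])]),xatol=.01,fatol=1e-4,maxiter=600)) for o in [(0,0),(3,0),(-3,0),(0,3),(0,-3)]),key=lambda r:r.fun)
    return best.x,best.fun
E
python3 - <<'E'
from fit import *
c=np.load('w2.npy',allow_pickle=True)[0]; im=cv2.imread('w2raw.png')
print(fit(im,c,[604,206,.036,75]))
print(fit(im,c,[604,206,.036,75],rows=(0,)),fit(im,c,[604,206,.036,75],rows=(0,1)))
sc=cv2.imread('pics/scene0.png'); print(fit(sc,optics.calibration('scene'),[604,206,.036,75]))
E
```

```text
(array([6.03502501e+02, 2.05587123e+02, 3.52111328e-02, 7.44027452e+01]), np.float64(-2.12426708628057))
(array([6.03642566e+02, 2.05770064e+02, 3.78316260e-02, 7.49994539e+01]), np.float64(-0.7924044423541614)) (array([6.03532736e+02, 2.05598326e+02, 3.60186300e-02, 7.44790619e+01]), np.float64(-1.4221319711644809))
(array([6.06064497e+02, 2.10042959e+02, 3.49258549e-02, 7.52121098e+01]), np.float64(-1.750235291044118))
```

```bash
python3 - <<'E'
from h import *
plan(438,-105,130,202)
E
```

```text
turn -18.9 then shift cm [ 23.03 -29.5    2.26]
```

Call:
move_arm([
  [0,0,0,-9.4,100],
  [0,0,0,-9.5,100],
  [2.9,-3.7,0,0,100],
  [2.9,-3.7,0,0,100],
  [2.9,-3.7,0,0,100],
  [2.9,-3.7,0,0,100],
  [2.9,-3.7,0,0,100],
  [2.9,-3.7,0,0,100],
  [2.9,-3.7,1,0,100],
  [2.8,-3.6,1,0,100],
])

```text
t: 4.38
ee_pos: [437.1, -107.6, 132.8]
orientation: [-0.596, 3.081, -0.003]
ft_force: [0.4, 0.1, 0.7]
width: 87.8
grasp_force: 0.0
```

Call:
move_arm([
  [0,0,0.2,0,100],
  [0,0,0,0,100],
  [0,0,0,0,100],
])

```text
t: 4.75
ee_pos: [437.2, -105.1, 130.0]
orientation: [-0.599, 3.083, -0.001]
ft_force: [0.6, -0.2, 0.3]
width: 87.8
grasp_force: 0.0
```

```bash
cat > key.py <<'E'
from h import *
def look(save=None,lab='key_p'):
    p,Rm=pose(); print('tcp',np.round(p,1),'yaw',round(yaw(Rm)%360,1),'t',get_obs()['t'])
    c=optics.calibration('wrist'); im=optics.get_image('wrist')
    if save: cv2.imwrite(save,im)
    hsv=cv2.cvtColor(im,cv2.COLOR_BGR2HSV)
    out=[]
    for d in spotter.regions_of('wrist',lab):
        ys,xs=np.nonzero(d['region'])
        w=px2w(c,np.c_[xs,ys],9)[:,:2].astype(np.float32); ctr,s,a=cv2.minAreaRect(w)
        w=px2w(c,np.c_[xs,ys],18)[:,:2].astype(np.float32); ctr2,s2,a2=cv2.minAreaRect(w)
        if s[0]<s[1]: a+=90
        col=np.median(im[d['region']],0)
        print(round(d['conf'],2),np.round(d['point']),'n',len(xs),'z9',np.round(ctr,1),'z18',np.round(ctr2,1),np.round(sorted(s2),1),'ang',round(a%180,1),'bgr',col)
        out.append((ctr2,a%180))
    return out
E
python3 - <<'E'
from key import *
look('pics/k1.png'); 
im=cv2.imread('pics/k1.png'); cv2.imwrite('pics/k1c.png',cv2.resize(im[100:300,220:420],None,fx=2.5,fy=2.5))
E
```

```text
tcp [ 437.2 -105.1  130. ] yaw 202.0 t 4.75
0.98 [318. 189.] n 1798 z9 [ 435.6 -104.5] z18 [ 433.6 -105.4] [18.4 64.6] ang 18.5 bgr [139.  143.5 147. ]
0.68 [194. 347.] n 219 z9 [ 617.7 -157.9] z18 [ 609.8 -157.1] [ 9.9 31.5] ang 145.4 bgr [128. 131. 135.]
0.63 [25. 98.] n 1445 z9 [ 451.2 -348.3] z18 [ 448.6 -341.4] [20.5 45.8] ang 121.9 bgr [125. 129. 132.]
```

View pics/k1c.png

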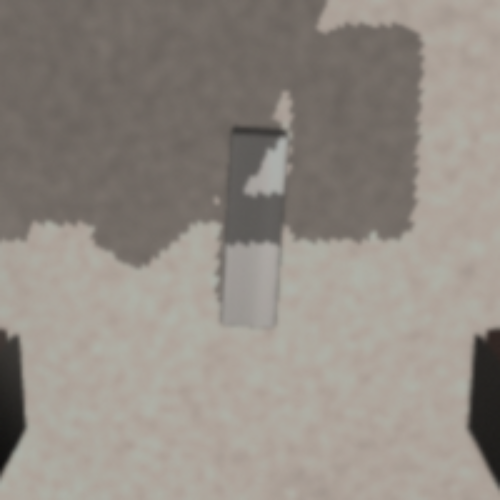

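The crop shows a bright steel bar about 64.6 mm long, so this is the 63 mm key, lying between the fingers. Grasping it.

Call:
move_arm([
  [0,0,0,3.5,100],
  [0.28,0.09,4,0,60],
  [0,0,4,0,60],
  [0,0,3.5,0,60],
  [0,0,1,0,50],
  [0,0,0,0,20],
  [0,0,0,0,0],
  [0,0,0,0,0],
  [0,0,0,0,0],
])

```text
t: 5.98
ee_pos: [434.1, -105.9, 5.3]
orientation: [-0.502, 3.1, -0.001]
ft_force: [-0.9, 0.8, 8.0]
width: 17.6
grasp_force: 30.0
```

```bash
python3 - <<'E'
from key import *
o=get_obs(); print(o['ee_pos'],o['width'],o['grasp_force'],o['ft_force'])
plan(603.7,131.0,60,182)
E
```

```text
[ 434.08749154 -105.93573651    5.26356341] 17.64265371499598 30.00237464904785 [-0.93633307  0.77779234  7.97672606]
turn 16.4 then shift cm [-17.78  23.09  -5.47]
```

Call:
move_arm([
  [0,0,-4,0,0],
  [0,0,-3,8.2,0],
  [0,0,0,8.2,0],
  [-3.5,4.5,0,0,0],
  [-3.5,4.5,0,0,0],
  [-3.5,4.5,0,0,0],
  [-3.4,4.6,0,0,0],
  [-3.4,4.6,0,0,0],
  [0,0,0,0,0],
  [0,0,0,0,0],
])

```text
t: 7.22
ee_pos: [597.4, 126.9, 74.0]
orientation: [0.056, -3.14, 0.001]
ft_force: [-0.8, 0.1, -1.4]
width: 17.6
grasp_force: 30.0
```

```bash
python3 - <<'E'
from key import *
o=get_obs(); print(o['ee_pos'],o['width'],o['grasp_force'],o['ft_force'],yaw(pose()[1]))
plan(600.1,130.9,23.5,182)
E
```

```text
[597.37999589 126.89526717  74.04566909] 17.648179080063834 29.999486804008484 [-0.76169574  0.08992535 -1.38792179] -177.94396333374806
turn 0.1 then shift cm [-0.29  0.39  5.05]
```

Call:
move_arm([
  [-0.29,0.39,3,0,0],
  [0,0,1.95,0,0],
  [0,0,0.1,0,0],
  [0,0,0,0,40],
  [0,0,0,0,40],
  [0,0,0,0,40],
  [2,0,-3,0,60],
  [1.35,0,-3,0,60],
  [0,0,0,0,60],
  [0,0,0,0,60],
])

```text
t: 8.48
ee_pos: [567.9, 130.0, 83.8]
orientation: [-0.055, 3.14, 0.0]
ft_force: [0.1, 0.3, 0.0]
width: 52.6
grasp_force: 0.0
```

```bash
python3 - <<'E'
from key import *
look('w3raw.png')
c=optics.calibration('wrist'); im=cv2.imread('w3raw.png')
np.save('w3.npy',np.array([c],dtype=object),allow_pickle=True)
xs=np.arange(540,690,.3); ys=np.arange(60,210,.3)
Y,X=np.meshgrid(ys,xs); q=w2px(c,np.c_[X.ravel(),Y.ravel(),np.full(X.size,35.)]).astype(np.float32)
o=cv2.remap(im,q[:,0].reshape(X.shape),q[:,1].reshape(X.shape),cv2.INTER_CUBIC)
cv2.imwrite('pics/top3.png',cv2.convertScaleAbs(o,alpha=1.3))
from fit import fit
print(fit(im,c,[603.5,205.6,.035,74.5],dx=(-70,-20),rows=(-1,0)))
E
```

```text
tcp [567.9 130.   83.8] yaw 182.0 t 8.475
0.64 [313. 261.] n 2459 z9 [607.1 129.1] z18 [602.9 129. ] [20.  66.2] ang 2.6 bgr [159. 163. 168.]
(array([6.03476515e+02, 2.03167507e+02, 3.78567946e-02, 7.44265602e+01]), np.float64(-1.5809907487487846))
```

View pics/top3.png

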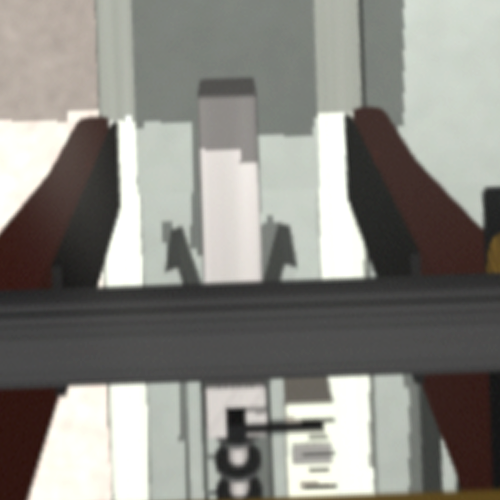

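Top view: the 63 mm key lies straight on the first row's deck. Its tail edge is at x≈568.5, about 37.5 mm before the step. Next I regrip at the tail and push.

Call:
move_arm([
  [0.14,-0.1,3,0,40],
  [0,0,2.75,0,40],
  [0,0,0,0,10],
  [0,0,0,0,0],
  [0,0,0,0,0],
  [0,0,0,0,0],
  [0,0,0,0,0],
  [0,0,-0.05,0,0],
])

```text
t: 9.57
ee_pos: [566.4, 128.9, 27.1]
orientation: [-0.055, 3.141, 0.0]
ft_force: [-0.3, 0.5, -1.1]
width: 17.5
grasp_force: 30.0
```

Call:
move_arm([
  [-1,0,0,0,0],
  [-1,0,0,0,0],
  [0,0,0,0,0],
])

```text
t: 9.95
ee_pos: [587.7, 129.7, 26.8]
orientation: [-0.055, 3.14, 0.0]
ft_force: [-0.2, -0.2, -1.6]
width: 17.2
grasp_force: 30.0
```

Call:
move_arm([
  [-0.7,0,0,0,0],
  [-0.7,0,0,0,0],
  [0,0,0,0,0],
])

```text
t: 10.32
ee_pos: [600.1, 130.0, 26.4]
orientation: [0.055, -3.14, 0.0]
ft_force: [-1.4, 0.2, -0.8]
width: 17.5
grasp_force: 30.0
```

Call:
move_arm([
  [-0.5,0,0,0,0],
  [0,0,0,0,0],
])

```text
t: 10.58
ee_pos: [604.6, 130.1, 26.4]
orientation: [0.055, -3.14, 0.0]
ft_force: [-4.3, -0.1, -0.8]
width: 17.2
grasp_force: 30.0
```

Call:
move_arm([
  [-0.32,0,0,0,0],
  [0,0,0,0,0],
  [0,0,0,0,0],
])

```text
t: 10.95
ee_pos: [608.0, 130.3, 26.6]
orientation: [0.055, -3.14, 0.0]
ft_force: [-4.6, 0.0, -2.3]
width: 17.4
grasp_force: 30.0
```

Call:
move_arm([
  [0,0,0.3,0,0],
  [0,0,0.25,0,0],
  [0,0,0,0,0],
])

```text
t: 11.32
ee_pos: [608.6, 130.4, 21.6]
orientation: [-0.055, 3.141, 0.0]
ft_force: [-4.9, -0.9, 1.6]
width: 17.0
grasp_force: 30.0
```

Call:
move_arm([
  [0,0,0,0,30],
  [0,0,0,0,30],
  [0,0,0,0,40],
  [2,0,-2,0,60],
  [2,0,-4,0,60],
  [0,0,-4,0,60],
  [0,0,0,0,60],
])

```text
t: 12.2
ee_pos: [571.6, 129.5, 124.9]
orientation: [-0.055, 3.133, 0.002]
ft_force: [0.3, -0.6, 0.2]
width: 52.7
grasp_force: 0.0
```

```bash
cat > chk.py <<'E'
from key import *
import sys
def chk(k):  # row index; prints tail x local, face
    a=.036; o=np.array([603.5,204.8])+k*74.5*np.array([-np.sin(a),np.cos(a)]); u=np.array([np.cos(a),np.sin(a)])
    p,Rm=pose(); c=optics.calibration('wrist'); im=optics.get_image('wrist')
    for l in('key_p','face_a'):
        for d in spotter.regions_of('wrist',l):
            ys,xs=np.nonzero(d['region']); w=px2w(c,np.c_[xs,ys],30)[:,:2]-o
            L=w@u; S=w@np.array([-u[1],u[0]])
            if abs(np.median(S))<30: print(l,round(d['conf'],2),'x',np.round(np.percentile(L,[1,50,99]),1),'y',np.round(np.percentile(S,[2,50,98]),1))
    xs=np.arange(-60,110,.3); ys=np.arange(-40,40,.3); Y,X=np.meshgrid(ys,xs)
    W=o+X.ravel()[:,None]*u+Y.ravel()[:,None]*np.array([-u[1],u[0]])
    q=w2px(c,np.c_[W,np.full(X.size,30.)]).astype(np.float32)
    cv2.imwrite('pics/chk%d_%d.png'%(k,get_obs()['t']),cv2.convertScaleAbs(cv2.remap(im,q[:,0].reshape(X.shape),q[:,1].reshape(X.shape),cv2.INTER_CUBIC),alpha=1.3))
E
python3 - <<'E'
from chk import *
chk(-1); o=get_obs();print(o['ee_pos'],o['t']); plan(627,-172,130,142)
import glob; print(glob.glob('pics/chk*'))
E
```

```text
key_p 0.93 x [-4.1 22.  51.4] y [-9.4 -0.7  7.9]
face_a 0.58 x [ 89.5 106.7 124.4] y [-8.4 -1.6  5.2]
[568.48426964 128.87721902 120.74522181] 12.35
turn 40.0 then shift cm [-23.13 -20.11  -0.93]
['pics/chk-1_12.png']
```

Call:
move_arm([
  [0,0,0,10,60],
  [0,0,0,10,60],
  [0,0,0,10,60],
  [0,0,0,10,60],
  [-3.9,-3.3,0,0,60],
  [-3.9,-3.4,0,0,60],
  [-3.9,-3.4,0,0,60],
  [-3.9,-3.4,0,0,60],
  [-3.9,-3.4,0,0,60],
  [-3.6,-3.2,0,0,60],
])

```text
t: 13.6
ee_pos: [626.3, -173.4, 119.3]
orientation: [-1.022, -2.968, 0.0]
ft_force: [0.0, -0.0, -1.0]
width: 52.7
grasp_force: 0.0
```

Call:
move_arm([
  [0,0,0,0,60],
  [0,0,0,0,60],
])

```text
t: 13.85
ee_pos: [625.9, -171.2, 119.7]
orientation: [-1.022, -2.968, -0.0]
ft_force: [-1.1, 0.5, -0.2]
width: 52.7
grasp_force: 0.0
```

```bash
python3 - <<'E'
from key import *
r=look('w4.png'); 
for d in spotter.regions_of('wrist','stapler')[:2]:
    ys,xs=np.nonzero(d['region']); w=px2w(optics.calibration('wrist'),np.c_[xs,ys],25); print('stapler',d['conf'],w[:,:2].min(0),w[:,:2].max(0))
E
```

```text
tcp [ 625.9 -171.2  119.7] yaw 142.0 t 13.85
0.92 [ 38. 268.] n 738 z9 [ 523.  -411.8] z18 [ 524.6 -402.4] [25.4 46.4] ang 22.9 bgr [53. 17. 42.]
0.82 [316. 196.] n 2359 z9 [ 627.7 -173.9] z18 [ 625.8 -172.4] [18.  81.2] ang 145.3 bgr [104. 107. 110.]
0.73 [ 12. 168.] n 1508 z9 [ 461.2 -350.4] z18 [ 464.8 -343. ] [20.1 53.4] ang 129.0 bgr [56. 57. 59.]
stapler 0.94 [ 668.20890711 -196.89467962] [ 723.56996581 -155.60302268]
```

Call:
move_arm([
  [0,0,0,-3.2,50],
  [-0.12,-0.11,4,0,45],
  [0,0,4,0,45],
  [0,0,3.4,0,45],
  [0,0,0,0,20],
  [0,0,0,0,0],
  [0,0,0,0,0],
  [0,0,0,0,0],
])

```text
t: 15.0
ee_pos: [628.4, -173.3, 9.0]
orientation: [0.938, 2.995, 0.001]
ft_force: [-0.6, 3.0, 5.6]
width: 17.7
grasp_force: 30.0
```

```bash
python3 - <<'E'
from key import *
print(get_obs()['width']); plan(594.9,279,75,182)
E
```

```text
17.70637645054222
turn -36.8 then shift cm [ 1.77 45.32 -6.6 ]
```

Call:
move_arm([
  [0,0,-3.5,0,0],
  [0,0,-3.3,-9.2,0],
  [0,0,0,-9.2,0],
  [0,0,0,-9.2,0],
  [0,0,0,-9.2,0],
  [0.2,5,0,0,0],
  [0.2,5,0,0,0],
  [0.2,5,0,0,0],
  [0.2,5,0,0,0],
  [0.2,5,0,0,0],
])

```text
t: 16.25
ee_pos: [608.2, 77.7, 75.8]
orientation: [-0.055, 3.14, 0.0]
ft_force: [0.4, -0.5, -1.6]
width: 18.0
grasp_force: 30.0
```

Call:
move_arm([
  [0.2,5,0,0,0],
  [0.2,5,0,0,0],
  [0.2,5,0,0,0],
  [0.2,5,0,0,0],
  [0,0,0,0,0],
  [0,0,0,0,0],
])

```text
t: 17.0
ee_pos: [593.1, 275.5, 75.4]
orientation: [0.056, -3.141, 0.001]
ft_force: [0.1, -0.8, -2.4]
width: 17.6
grasp_force: 30.0
```

```bash
python3 - <<'E'
from key import *
print(get_obs()['width']); plan(596.9,279,27.5,182)
E
```

```text
17.6237154158589
turn 0.1 then shift cm [-0.39  0.33  4.79]
```

Call:
move_arm([
  [-0.39,0.33,3,0,0],
  [0,0,1.75,0,0],
  [0,0,0.1,0,0],
  [0,0,0,0,40],
  [0,0,0,0,40],
  [0,0,0,0,40],
  [2.2,0,-3,0,60],
  [2.2,0,-3,0,60],
  [0,0,0,0,60],
  [0,0,0,0,60],
])

```text
t: 18.25
ee_pos: [553.5, 277.7, 86.5]
orientation: [-0.055, 3.141, 0.0]
ft_force: [-0.4, 0.7, 0.8]
width: 52.5
grasp_force: 0.0
```

```bash
cat > tail.py <<'E'
from key import *
from fit import fit
def tail(k,rows):
    p,Rm=pose(); c=optics.calibration('wrist'); im=optics.get_image('wrist'); cv2.imwrite('tail%d.png'%k,im)
    v,_=fit(im,c,[603.5,204.8,.036,74.5],dx=(-85,-20),rows=rows); a=v[2]
    o=v[:2]+k*v[3]*np.array([-np.sin(a),np.cos(a)]); u=np.array([np.cos(a),np.sin(a)]); n=np.array([-u[1],u[0]])
    print('tcp',np.round(p,1),'fit',np.round(v,3),'TCP local',np.round([(p[:2]-o)@u,(p[:2]-o)@n],1))
    # brightness profile along key mid-line at z=35 plane
    for d in spotter.regions_of('wrist','key_p'):
        ys,xs=np.nonzero(d['region']); w=px2w(c,np.c_[xs,ys],35)[:,:2]-o; L,S=w@u,w@n
        if abs(np.median(S))<25:
            print('key',round(d['conf'],2),'x',np.round(np.percentile(L,[.5,50,99.5]),1),'y',np.round(np.percentile(S,[2,50,98]),1))
            y0=np.median(S); s=np.arange(L.min()-8,L.min()+22,1.); g=[]
            for dy in(-4,-2,0,2,4):
                q=w2px(c,np.c_[o+s[:,None]*u+(y0+dy)*n,np.full(len(s),35.)]).astype(np.float32)
                g.append(cv2.remap(im,q[None,:,0].copy(),q[None,:,1].copy(),1).mean(2)[0])
            print(dict(zip(np.round(s,0).astype(int).tolist(),np.mean(g,0).astype(int).tolist())))
E
python3 - <<'E'
from tail import *
tail(1,(0,1))
E
```

```text
tcp [553.5 277.7  86.5] fit [6.03754e+02 2.06545e+02 4.00000e-02 7.44070e+01] TCP local [-47.4  -1.3]
key 0.88 x [-47.5 -19.6  11.1] y [-10.8  -2.5   5.9]
{-55: 114, -54: 112, -53: 110, -52: 108, -51: 101, -50: 98, -49: 97, -48: 88, -47: 69, -46: 64, -45: 64, -44: 64, -43: 67, -42: 88, -41: 106, -40: 110, -39: 110, -38: 110, -37: 110, -36: 110, -35: 110, -34: 110, -33: 110, -32: 112, -31: 131, -30: 151, -29: 154, -28: 154, -27: 158, -26: 166}
```

Call:
move_arm([
  [-0.31,-0.05,3,0,40],
  [0,0,3,0,40],
  [0,0,0,0,10],
  [0,0,0,0,0],
  [0,0,0,0,0],
  [0,0,0,0,0],
  [0,0,0,0,0],
  [0,0,-0.05,0,0],
])

```text
t: 19.35
ee_pos: [556.5, 277.5, 27.6]
orientation: [-0.055, 3.141, 0.0]
ft_force: [0.5, 0.1, -1.0]
width: 17.5
grasp_force: 30.0
```

Call:
move_arm([
  [-1,0,0,0,0],
  [-1,0,0,0,0],
  [-1,0,0,0,0],
  [0,0,0,0,0],
])

```text
t: 19.85
ee_pos: [587.8, 278.7, 27.2]
orientation: [-0.055, 3.139, 0.001]
ft_force: [1.1, 1.8, -2.8]
width: 17.2
grasp_force: 30.0
```

Call:
move_arm([
  [-0.6,0,0,0,0],
  [-0.6,0,0,0,0],
  [0,0,0,0,0],
  [0,0,0,0,0],
])

```text
t: 20.35
ee_pos: [596.5, 279.1, 26.8]
orientation: [0.055, -3.138, 0.0]
ft_force: [-4.1, 3.9, -0.1]
width: 17.3
grasp_force: 30.1
```

Call:
move_arm([
  [0,0.12,0,0,0],
  [-0.4,0,0,0,0],
  [0,0,0,0,0],
  [0,0,0,0,0],
])

```text
t: 20.85
ee_pos: [601.6, 279.9, 26.8]
orientation: [0.055, -3.14, 0.001]
ft_force: [-5.0, 0.1, -1.7]
width: 17.4
grasp_force: 30.0
```

Call:
move_arm([
  [0,0,0.3,0,0],
  [0,0,0.25,0,0],
  [0,0,0,0,0],
])

```text
t: 21.22
ee_pos: [602.4, 280.2, 21.9]
orientation: [-0.055, 3.141, 0.0]
ft_force: [-5.5, 1.2, 0.4]
width: 17.3
grasp_force: 30.0
```

Free descent, so the tail is past the step. Releasing.

Call:
move_arm([
  [0,0,0,0,30],
  [0,0,0,0,30],
  [0,0,0,0,40],
  [2,0,-2,0,60],
  [2,0,-4,0,60],
  [0,0,-4,0,60],
  [0,0,0,0,60],
])

```text
t: 22.1
ee_pos: [564.6, 279.9, 125.4]
orientation: [-0.055, 3.134, 0.005]
ft_force: [0.6, -0.4, 0.1]
width: 52.7
grasp_force: 0.0
```

```bash
python3 - <<'E'
from chk import *
chk(1); plan(458,-352,135,118)
c=optics.calibration('scene'); im=optics.get_image('scene')
for l in ('bolt','tape_roll','mug','eraser'):
    print(l,[(round(d['conf'],2),np.round(px2w(c,[d['point']],15))[0][:2]) for d in spotter.find_in('scene',l)[:1]])
E
```

```text
key_p 0.73 x [-3.1 22.3 49.9] y [-7.8  0.3  8.9]
face_a 0.93 x [ 88.1 100.1 120.8] y [-6.7  2.6 23.8]
turn 64.0 then shift cm [-50.79 -38.78  -1.39]
bolt [(0.62, array([ 446., -206.]))]
tape_roll []
mug [(0.91, array([ 661., -384.]))]
eraser [(0.77, array([ 337., -205.]))]
```

Call:
move_arm([
  [0,0,0,10.6,60],
  [0,0,0,10.6,60],
  [0,0,0,10.7,60],
  [0,0,0,10.7,60],
  [0,0,0,10.7,60],
  [0,0,0,10.7,60],
  [-4,-3,0,0,60],
  [-4,-3,0,0,60],
  [-4,-3,0,0,60],
  [-4,-3,0,0,60],
])

```text
t: 23.75
ee_pos: [530.9, 79.7, 121.3]
orientation: [-1.617, -2.693, 0.001]
ft_force: [0.5, -0.2, -0.0]
width: 53.0
grasp_force: 0.0
```

Call:
move_arm([
  [-4,-3,0,0,60],
  [-4,-3,0,0,60],
  [-4,-3,0,0,60],
  [-4,-3,0,0,60],
  [-4,-3,0,0,60],
  [-4,-3,0,0,60],
  [-4,-3,0,0,60],
  [-3.4,-2.9,0,0,60],
  [-3.4,-2.9,0,0,60],
])

```text
t: 24.88
ee_pos: [457.7, -353.4, 121.2]
orientation: [-1.618, -2.692, -0.0]
ft_force: [1.2, -0.2, 0.7]
width: 52.6
grasp_force: 0.0
```

Call:
move_arm([
  [0,0,0,0,60],
  [0,0,0,0,60],
])

```text
t: 25.12
ee_pos: [457.9, -351.3, 121.2]
orientation: [-1.618, -2.691, -0.001]
ft_force: [0.5, 0.2, 0.3]
width: 52.8
grasp_force: 0.0
```

```bash
python3 - <<'E'
from key import *
r=look('w5.png')
E
```

```text
tcp [ 457.9 -351.3  121.2] yaw 118.0 t 25.125
0.86 [222. 251.] n 654 z9 [ 409.2 -436.6] z18 [ 409.7 -431.8] [17.3 40.7] ang 90.1 bgr [92. 42. 76.]
0.76 [315. 198.] n 1635 z9 [ 456.  -355.9] z18 [ 455.  -353.7] [19.3 54.3] ang 122.9 bgr [108. 111. 114.]
0.73 [207. 111.] n 2158 z9 [ 354.  -335.1] z18 [ 356.4 -333.6] [23.2 50.9] ang 116.2 bgr [100.  59.  88.]
0.65 [344. 291.] n 1454 z9 [ 519.1 -414.1] z18 [ 516. -410.] [23.  50.5] ang 27.9 bgr [137.  54. 116.]
```

Call:
move_arm([
  [0,0,0,-4,50],
  [-0.09,-0.36,4,0,45],
  [0,0,4,0,45],
  [0,0,3.6,0,45],
  [0,0,0,0,45],
  [0,0,0,0,20],
  [0,0,0,0,0],
  [0,0,0,0,0],
  [0,0,0,0,0],
])

```text
t: 26.35
ee_pos: [456.7, -355.2, 7.4]
orientation: [1.522, 2.746, -0.0]
ft_force: [-0.0, 1.8, 7.4]
width: 17.8
grasp_force: 30.0
```

```bash
python3 - <<'E'
from key import *
print(get_obs()['width']); plan(597.5,205,75,182)
E
```

```text
17.775254466581718
turn -60.0 then shift cm [-16.03  55.49  -6.76]
```

Call:
move_arm([
  [0,0,-4,0,0],
  [0,0,-4,-10,0],
  [0,0,0,-10,0],
  [0,0,0,-10,0],
  [0,0,0,-10,0],
  [0,0,0,-10,0],
  [0,0,0,-10,0],
  [-1.4,4.8,0,0,0],
  [-1.4,4.8,0,0,0],
  [-1.4,4.8,0,0,0],
])

```text
t: 27.6
ee_pos: [492.9, -208.1, 86.4]
orientation: [-0.054, 3.14, -0.001]
ft_force: [1.1, 0.2, -0.8]
width: 18.0
grasp_force: 30.0
```

Call:
move_arm([
  [-1.4,4.8,0,0,0],
  [-1.4,4.8,0,0,0],
  [-1.4,4.8,0,0,0],
  [-1.4,4.8,0,0,0],
  [-1.4,4.8,0,0,0],
  [-1.4,4.8,0,0,0],
  [-1.4,4.8,0,0,0],
  [-0.8,2.5,0,0,0],
  [0,0,0,0,0],
  [0,0,0,0,0],
])

```text
t: 28.85
ee_pos: [585.4, 154.5, 85.8]
orientation: [0.055, -3.141, 0.001]
ft_force: [1.5, -0.2, -1.0]
width: 17.3
grasp_force: 30.0
```

```bash
python3 - <<'E'
from key import *
print(get_obs()['width']); plan(598.5,204.5,25.5,182)
E
```

```text
17.32323886929495
turn 0.0 then shift cm [-1.49  4.95  6.03]
```

Call:
move_arm([
  [-1.49,4.95,0,0,0],
  [0,0,0,0,0],
  [0,0,3,0,0],
  [0,0,3,0,0],
  [0,0,0,0,0],
  [0,0,0,0,30],
  [0,0,0,0,40],
  [0,0,0,0,40],
  [1.4,0,-3,0,60],
  [1.4,0,-3,0,60],
])

```text
t: 30.1
ee_pos: [570.5, 204.2, 86.4]
orientation: [0.055, -3.141, 0.0]
ft_force: [0.5, -0.2, -0.1]
width: 50.7
grasp_force: 0.0
```

Call:
move_arm([
  [0,0,0,0,60],
  [0,0,0,0,60],
])

```text
t: 30.35
ee_pos: [571.3, 204.3, 85.7]
orientation: [-0.055, 3.141, 0.0]
ft_force: [-0.0, -0.4, 0.0]
width: 53.0
grasp_force: 0.0
```

```bash
python3 - <<'E'
from tail import *
tail(0,(-1,0,1))
E
```

```text
tcp [571.3 204.3  85.7] fit [6.04070e+02 2.04913e+02 3.80000e-02 7.43770e+01] TCP local [-32.8   0.6]
key 0.95 x [-37.1 -10.9  16.9] y [-10.7  -1.9   6.6]
{-45: 98, -44: 98, -43: 98, -42: 98, -41: 99, -40: 99, -39: 98, -38: 84, -37: 66, -36: 64, -35: 64, -34: 65, -33: 75, -32: 99, -31: 110, -30: 111, -29: 111, -28: 111, -27: 111, -26: 111, -25: 110, -24: 110, -23: 110, -22: 110, -21: 110, -20: 110, -19: 110, -18: 110, -17: 111, -16: 129}
```

Call:
move_arm([
  [0.17,-0.05,3,0,40],
  [0,0,2.9,0,40],
  [0,0,0,0,10],
  [0,0,0,0,0],
  [0,0,0,0,0],
  [0,0,0,0,0],
  [0,0,0,0,0],
  [0,0,-0.05,0,0],
])

```text
t: 31.45
ee_pos: [569.5, 203.8, 27.5]
orientation: [-0.055, 3.141, 0.0]
ft_force: [0.2, 0.4, -0.8]
width: 16.9
grasp_force: 29.9
```

Call:
move_arm([
  [-1,0,0,0,0],
  [-1,0,0,0,0],
  [0,0,0,0,0],
])

```text
t: 31.82
ee_pos: [590.9, 205.0, 27.4]
orientation: [-0.055, 3.139, 0.001]
ft_force: [1.6, 2.6, -2.5]
width: 17.5
grasp_force: 29.9
```

Call:
move_arm([
  [-0.5,0,0,0,0],
  [-0.5,0,0,0,0],
  [0,0,0,0,0],
  [0,0,0,0,0],
])

```text
t: 32.33
ee_pos: [598.1, 204.9, 26.9]
orientation: [0.056, -3.138, 0.0]
ft_force: [-3.2, 4.2, -1.1]
width: 17.2
grasp_force: 29.9
```

Call:
move_arm([
  [0,0.12,0,0,0],
  [-0.3,0,0,0,0],
  [-0.3,0,0,0,0],
  [0,0,0,0,0],
  [0,0,0,0,0],
])

```text
t: 32.95
ee_pos: [604.9, 205.9, 27.0]
orientation: [0.055, -3.14, 0.001]
ft_force: [-5.0, 0.3, -0.3]
width: 17.3
grasp_force: 29.9
```

Call:
move_arm([
  [0,0,0.3,0,0],
  [0,0,0.25,0,0],
  [0,0,0,0,0],
])

```text
t: 33.33
ee_pos: [605.6, 206.1, 22.0]
orientation: [-0.055, 3.141, -0.0]
ft_force: [-3.8, -0.0, 1.8]
width: 17.7
grasp_force: 30.0
```

Call:
move_arm([
  [0,0,0,0,30],
  [0,0,0,0,30],
  [0,0,0,0,40],
  [2,0,-2,0,60],
  [2,0,-4,0,60],
  [3,0,-4,0,100],
  [4,0,-5,0,100],
  [0,0,0,0,100],
  [0,0,0,0,100],
])

```text
t: 34.45
ee_pos: [497.0, 202.5, 170.7]
orientation: [-0.056, 3.14, 0.001]
ft_force: [-0.2, 0.0, 0.3]
width: 86.6
grasp_force: 0.0
```

```bash
python3 - <<'E'
from chk import *
print(get_obs()['ee_pos'],get_obs()['t'])
for k in(-1,0,1): chk(k)
im=optics.get_image('wrist'); s=optics.get_image('scene')[240:390,275:450]
cv2.imwrite('pics/fin.png',cv2.convertScaleAbs(cv2.resize(s,None,fx=4,fy=4,interpolation=cv2.INTER_CUBIC),alpha=1.5))
cv2.imwrite('pics/finw.png',cv2.resize(im[80:310,180:420],None,fx=2.5,fy=2.5,interpolation=cv2.INTER_CUBIC))
E
```

```text
[496.99808399 202.50674027 170.71770592] 34.45
key_p 0.77 x [-6.3  5.4 62.9] y [-9.9  0.3 11.1]
face_a 0.61 x [ 65.2  84.6 116. ] y [-10.2  -0.2  15.1]
key_p 0.53 x [-7.3  0.1 50.9] y [-7.8  0.6  9.1]
face_a 0.76 x [50.9 67.2 96.3] y [-8.3  0.6  9.5]
face_a 0.59 x [-111.6  -41.8   96.3] y [-27.3   0.6  27.9]
key_p 0.56 x [-6.2 58.  79.4] y [-10.7  -0.9   8.6]
face_a 0.54 x [81.8 90.3 97.8] y [-7.9  0.8  9.5]
```

View pics/fin.png

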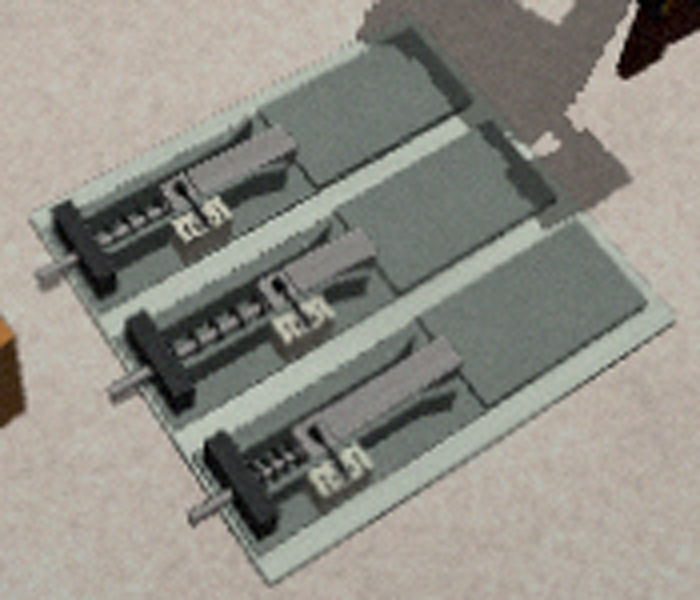

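View pics/finw.png

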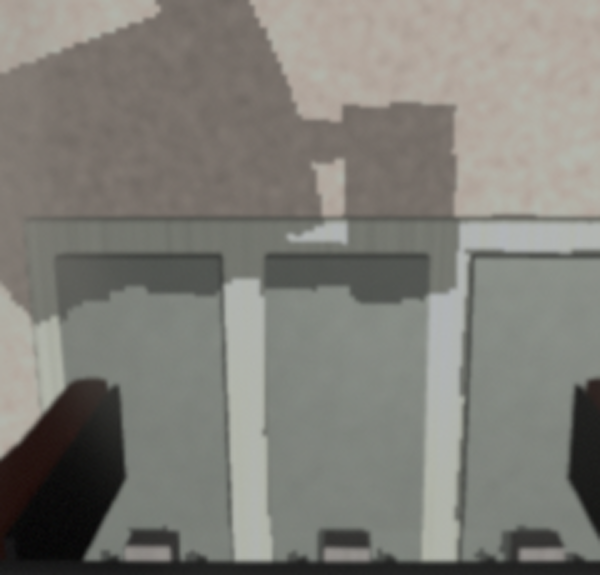

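The scene crop shows all three keys seated behind their steps, with tails at about (290,140), (370,245) and (455,355). Every pointer sits mid-scale in the shaded band. The wrist view shows the three tails lined up at the step. I'm handing the job in.

```bash
python3 -c "
from workcell import close_job; print(close_job())"
```

```text
the job is handed in; nothing more can be done
None
```

I placed all three keys in the rows that fit them (63 mm in row_a, 50 mm in row_c, 80 mm in row_b) and handed the job in at about 35 s; the last pictures show them seated with the pointers mid-scale, but the hand-in returned no verdict.

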